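Wedge the case vice home in the tapered way

ROBOT

A 6-joint arm with a two-finger parallel gripper is mounted at the origin on the work surface. World frame = base frame: x ahead of the robot, y to its left, z up, the work surface at z = 0. Lengths are in m, angles in rad, forces in N, time in s.
With the tool pointing down it reaches from about 0.275 to 0.725 m from the base axis. Payload 15.9 kg.
Tool frame: the origin (TCP) lies between the finger pads, 19 mm behind the fingertips; this is the grasp point; z points along the fingers, y is the line along which they close (so a half turn about z gives the same grasp; the last joint's range is limited). The gripper opens to 85 mm and grips with 20 to 120 N. Pads are 22 mm wide; open, the fingers measure 114 mm over their backs; the gripper's body (76 mm by 85 mm) begins 54 mm behind the grasp point. The pads swing forward as they close: fully open they stand 13 mm farther back than shut.
Start: joints at [1.155, 0.213, -0.034, 1.323, 0, 1.571], TCP at [0.202, 0.457, 0.25] pointing down, gripper open.
Joint ranges: [-2.98, 2.98], [-0.74, 1.72], [-1.14, 1.35], [-2.1, 2.04], [-1.57, 1.44], [-3.14, 3.14]. Speed limits (rad/s): [1.89, 1.89, 2.39, 2.57, 3.14, 3.14].

INTERFACE

Orientations are given as a 3x3 rotation matrix whose columns are the frame's x, y, z axes.
In Python, from cell import monitor, eyes, ticket, cut_out, place_of gives the robot as it stands.
- The arm moves only by the tool play_rows, never from a script. Its argument "increments" is a list of rows, each a list of 6 numbers: the shift along the world's x, y, z in units of 0.1 m (1.0 is 0.1 m), then the turn, a rotation vector about the world's x, y, z in units of 180 degrees (1.0 is 180 degrees). A call has 1 to 20 rows; each row is the pose to reach, as a shift and turn from the pose commanded when the call began, turning the shorter way round; what a row does not reach only later rows make up. A row lasts 1/8 s, in which the tool goes at most 62.5 mm and 10.7 degrees, less where a joint would pass 70% of its speed; a pose out of reach is approached as far as the arm can. A call with a number of a shift or a turn outside -1 to 1 is refused whole. A call with a gripper value outside its range is refused whole. "jaw" is the opening, from 0 (shut) to 1 (fully open), set as the call begins (left out, the last holds). The fingers move at their own pace and stop on an object; "squeeze" is the grip in N (left out, the last holds). Time passes only in rows, so rows that repeat a pose let the fingers close. It gives the time, the measured TCP pose, the force, the opening and the grip force at its end, in the units of the state.
- monitor.get_state(): the state, without advancing time (a new reading comes with each control period).
- eyes.camera(name): name is "side" or "top" or "wrist"; returns (picture, depth): 480x640x3 uint8, red, green, blue; 480x640 float32, m along the optical axis (not along the pixel's ray), 0 where there is no reading.
- eyes.camera_model(name): a dict with "fovy" (degrees; the focal length in pixels is half the picture's height over the tangent of half this angle, whatever the lens; pixels are square), "cx", "cy" (the principal point, pixels), "rvec" (rotation vector, rad) and "tvec" (3), from world to camera coordinates, as OpenCV has them. Camera axes: x right, y down, z forward; pixel columns grow to the right and rows downward; lengths in m; the calibration is good to about 2 mm. A picture is of the moment at which its call begins: read the wrist's pose just before it. camera_model takes no time and is no camera call; for the wrist camera it gives the pose at the moment of the call.
- ticket.sign_off(): hands the job in; it is judged then, once.
Trained networks look in the newest picture that a camera, given by its name, has taken for a name from the list of things; names that differ only in an ending like _2 or _b are one class to them, and where a whole thing is asked for, a point or a joint stands for the part that bears it (a point fixed in the world has none). Each returns a list of dicts, best first, with "conf" (0 to 1); they miss things now and then, are a little off and sometimes report something else, mostly with a low value. They report only what shows in the picture. A call takes as long as a camera call. They do not tell look-alikes from the thing itself.
- cut_out(target, camera): "mask" (480x640 bool, what is visible of it) and "box" ([left, top, width, height] in pixels, round what is visible of it).
- place_of(target, camera): "xy" ([column, row] in pixels: a listed point, or the origin of a listed thing).
The state is a dict: "time": time; "joints": joint angles; "qvel": joint speeds; "joint_torque": joint torques, N m; "eef_pos": TCP position; "tool_rot": TCP orientation; "contact_force": force on the tool from outside, world axes, zero at the start; "moment": the same for the moment, N m; "opening": opening from 0.0 (shut) to 1.0 (fully open); "grasp_force": force on a finger pad.
Only numpy, scipy, OpenCV 4.12 (cv2) and the standard library are available. Lean on these libraries where they do the work, as an engineer would, in place of code of your own. Each camera call takes 0.05 s, during which the arm holds its last target. There are 200 camera calls.

TASK

Take the small case vice, with the watch clamped in it, out of the tray, set its dovetailed foot on the open end of the fixture base and slide it in between the tapered rails, narrow end first, until it wedges tight. Push it home firmly by feel but do not force it, then let go and leave everything else on the bench where it is.

Things in the scene. Friction and masses are not known exactly. Their poses are not given: they have to be found in the camera images.
- vice: Watchmaker's case vice, a watch clamped crystal-up in it, 0.36-0.56 kg, upright in the tray. Origin: centre of the dovetail foot's underside, z up, +x its leading narrow end. Steel foot x -30 to +30 mm, z 0-13; on it an aluminium bed 66 x 50 mm, z 13-25, and a jaw 12 x 50 mm up to z 43 at each end of the bed; watch top z 45. Steel screw knob at the rear.
- foot_nose (a point): Middle of the foot's narrow leading edge, (30, 0, 0) mm in the vice's frame. The foot's underside is 37 mm wide here and 43 mm at the rear (x = -30); its flanks lean inward 30 deg, so at its top (z 13) it is 15 mm narrower.
- vice_grip (a point): Middle of the vice at (0, 0, 34) mm in its frame, a good TCP height for a grasp from above: bed and jaws have flush flat sides at y = -25 and +25 mm, so the fingers close along y to 50 mm. With the TCP here the fingertips stay above the rails.
- knob_end (a point): Centre of the flat rear end of the vice's knob, (-54, 0, 34) mm in its frame: where to push along the vice's +x with shut fingertips. Knob: 18 mm diameter, axis along x, from x = -38 to -54 mm.
- way: Fixture base screwed to the bench: blue plate 210 (x) x 130 (y) x 16 mm with a tapered dovetail way. Origin: centre of its underside; the vice slides in along +x. Way floor: the plate's top, z 16 mm. x -105 to -10 mm: bare apron. x -10 to +103: two undercut rails 11 mm high, outer faces y -47 and +55 mm, inner flanks leaning 30 deg and each closing in 1 mm per 20 mm, as the foot does.
- way_apron (a point): Middle of the flat apron, (-57.5, 0, 16) mm in the base's frame, level with the way's floor: the vice can be set down here, in line with the way, then slid along +x into the mouth.
- way_mouth (a point): Middle of the wide mouth between the rails, on the floor, (-10, 0, 16) mm in the base's frame. Mouth 44 to 47 mm wide at the floor, 13 mm less at the rails' top, so the entering foot has 2.5 to 5.5 mm play on each side. Oiled: the vice slides with about 1 N until both flanks bear.
- way_inner (a point): Far narrow end of the way, (103, 0, 16) mm in the base's frame; no end stop. A sprung brass gib on the +y rail is screwed to an unknown setting within 3 mm, so the vice wedges with its origin anywhere at x +33 to +70 mm of the base: found by feel. Once it bears, resistance grows 4 to 10 N per mm. About 15 N along +x wedges it tight for good; under 10 N it may be loose, over 22 N is forcing.
- tray: Open dark steel tray on the bench, 300 (x) x 240 (y) mm, rim 18 mm high, floor 3 mm thick; origin: centre of its underside. The vice stands on its floor.
- dish: Bystander in the tray: white plastic dish, 52 mm across, 9 mm high.
- case_back: Bystander in the tray: steel watch case back, 33 mm across, 6 mm high.
- loupe: Bystander: black eye loupe, 35 mm across, 30 mm high, standing on the bench between base and tray.
- screwdriver: Bystander: screwdriver, 150 mm, lying on the bench right of the base.
- test_ring: Bystander: brass stepped weight, 60 mm across, 48 mm high, right of the base.
Things that resemble listed ones, but are neither listed nor needed, are in the scene too. Several things have the shape of the way; the one meant has the colours described above.

How it is judged:
On the way:
1. the foot stands on the way's floor with its narrow end between the rails (x of vice in the frame of way above -0.036 m and y of vice in the frame of way between -0.006 and 0.006 m and z of vice in the frame of way between 0.0145 and 0.0175 m and angle between the x axis of vice and the x axis of way, either way round below 0.12 rad), for 0.1 s.
At the end, for the whole second after the job is handed in: The vice sits upright on the way's floor (height within 1.5 mm, turned under 0.03 rad), its foot between the rails, released and at rest, and wedged: rails, gib and floor still grip the foot with more than 25 N in all after it is let go (x of vice in the frame of way between 0.028 and 0.078 m and y of vice in the frame of way between -0.004 and 0.004 m and z of vice in the frame of way between 0.0145 and 0.0175 m and angle between the x axis of vice and the x axis of way, either way round below 0.03 rad and angle between vice's own z axis and vertical below 0.04 rad and contact force between vice and way above 25 N and linear speed of vice below 0.01 m/s and not (contact force between vice and tray above 0.01 N)); the robot touches nothing.
It fails at once if the vice is rammed or forced: vice and base press on one another with more than 100 N in all (contact force between vice and way above 100 N).
It fails at once if a bystander is shifted by more than 30 mm (distance of any of dish, case_back, loupe, screwdriver, test_ring from where it was at the start of the episode above 0.03 m).
It also fails if it takes over 67 s, if anything falls off the work surface, if the arm or the gripper's body presses on something with over 40 N, if the wrist force passes 120 N, or if a joint passes its speed limit or range.

## Working session

There is one attempt and no reset: what is moved stays moved. The work goes in short steps, Python scripts to look and compute and a tool call to move; the robot and the scene stay as the last step left them, time stands still between calls to the robot, and variables do not carry over. Pictures are saved under pics/ and viewed, at most 10 in all, crops included, and the job is handed in when it is done.

Besides the shell and the picture viewer there is one more tool, called after ">>>" as a command line: name --pt "numbers of a row" for each row, then --argument value for the rest. play_rows: Moves the arm, as the interface text tells. Shifts and turns lie within -1 to 1; 1 stands for 0.1 m of shift or 180 degrees of turn. Its arguments: {"type":"object","properties":{"increments":{"type":"array"},"jaw":{"type":"number"},"squeeze":{"type":"number"}},"required":["increments"]}

```bash
mkdir -p pics; cat > h.py <<'E'
import numpy as np, cv2
from cell import monitor, eyes, ticket, cut_out, place_of
def cam(n):
    m=eyes.camera_model(n); f=240/np.tan(np.radians(m['fovy'])/2)
    R=cv2.Rodrigues(np.array(m['rvec'],float))[0]; return f,m['cx'],m['cy'],R,np.array(m['tvec'],float).ravel()
def ray_z(n,uv,z):
    f,cx,cy,R,t=cam(n); C=-R.T@t; d=R.T@np.array([(uv[0]-cx)/f,(uv[1]-cy)/f,1]); return C+d*(z-C[2])/d[2]
def cloud(n,depth):
    f,cx,cy,R,t=cam(n); v,u=np.mgrid[:480,:640]; P=np.stack([(u-cx)/f*depth,(v-cy)/f*depth,depth],-1); return (P-t)@R
def proj(n,p):
    f,cx,cy,R,t=cam(n); q=R@np.array(p)+t; return f*q[0]/q[2]+cx,f*q[1]/q[2]+cy
def save(name,im): cv2.imwrite('pics/'+name,im[...,::-1])
E
python3 - <<'E'
from h import *
print(monitor.get_state())
im,d=eyes.camera('top'); np.savez('top.npz',im=im,d=d); save('top.png',im)
for n in ['vice','way','tray']:
    for r in cut_out(n,'top')[:4]: print(n,r['conf'],r['box'])
for n,z in [('vice_grip',.037),('foot_nose',.003),('knob_end',.037),('vice',.003),('way_apron',.016),('way_mouth',.016),('way_inner',.016),('way',0)]:
    for r in place_of(n,'top')[:4]: print(n,round(r['conf'],2),r['xy'],ray_z('top',r['xy'],z).round(4))
print(eyes.camera_model('top'))
im,d=eyes.camera('side'); save('side.png',im)
E
```

```text
{'time': 0.0, 'joints': array([ 1.15499999e+00,  2.13377052e-01, -3.50519582e-02,  1.32353193e+00,
        4.52632975e-06,  1.57080271e+00]), 'qvel': array([ 0.00051344, -0.00129729, -0.00045735, -0.00038685,  0.00025533,
       -0.00232387]), 'joint_torque': array([ 3.99817567e-03, -6.86161423e+01,  4.87122989e+01,  1.74026523e-02,
        4.44903590e-04, -1.41310281e-05]), 'eef_pos': array([0.20182432, 0.45709515, 0.24950856]), 'tool_rot': array([[-9.14792375e-01,  4.03924109e-01, -4.74549522e-04],
       [ 4.03924387e-01,  9.14791757e-01, -1.06355398e-03],
       [ 4.51889813e-06, -1.16461319e-03, -9.99999322e-01]]), 'contact_force': array([ 0.14802601,  0.11132412, -0.6802866 ]), 'moment': array([-0.06165342,  0.06693273, -0.03276593]), 'grasp_force': 0.0, 'opening': 0.9945859768607305}
vice 0.61 [128.0, 196.5, 45.7, 44.6]
way 0.96 [392.3, 302.6, 101.9, 125.6]
way 0.58 [336.6, 159.3, 90.7, 115.0]
way 0.46 [99.9, 133.0, 133.6, 159.4]
tray 0.9 [99.3, 133.7, 134.4, 160.6]
vice_grip 0.82 [151.1, 211.8] [0.5321 0.2706 0.037 ]
foot_nose 0.7 [148.3, 205.9] [0.5478 0.2884 0.003 ]
knob_end 0.56 [161.3, 242.4] [0.4735 0.2513 0.037 ]
vice 0.73 [155.0, 218.2] [0.5232 0.2752 0.003 ]
way_apron 0.85 [458.4, 393.9] [ 0.1737 -0.3094  0.016 ]
way_apron 0.68 [390.4, 242.7] [ 0.4662 -0.186   0.016 ]
way_apron 0.54 [164.0, 211.2] [0.5353 0.2531 0.016 ]
way_mouth 0.81 [445.8, 365.7] [ 0.2277 -0.2868  0.016 ]
way_mouth 0.6 [387.4, 220.6] [ 0.5094 -0.1812  0.016 ]
way_inner 0.8 [421.7, 313.9] [ 0.3275 -0.2431  0.016 ]
way_inner 0.75 [369.8, 164.6] [ 0.6202 -0.1493  0.016 ]
way 0.86 [381.4, 217.8] [ 0.5167 -0.1717  0.    ]
way 0.69 [439.2, 360.9] [ 0.2337 -0.2782  0.    ]
way 0.55 [288.3, 147.5] [0.6606 0.0109 0.    ]
{'fovy': 54.07191416056589, 'cx': 325.44669249049235, 'cy': 241.2044342007792, 'rvec': array([ 2.18151157, -2.22058587,  0.06187982]), 'tvec': array([-0.05133504,  0.47255371,  0.9069629 ])}
```

View pics/top.png

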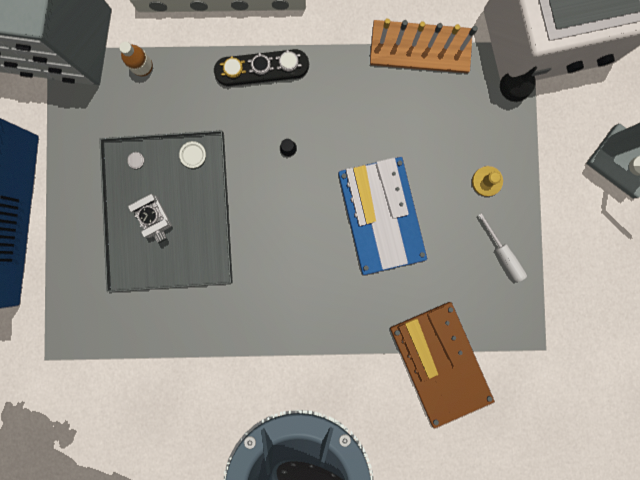

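View pics/side.png

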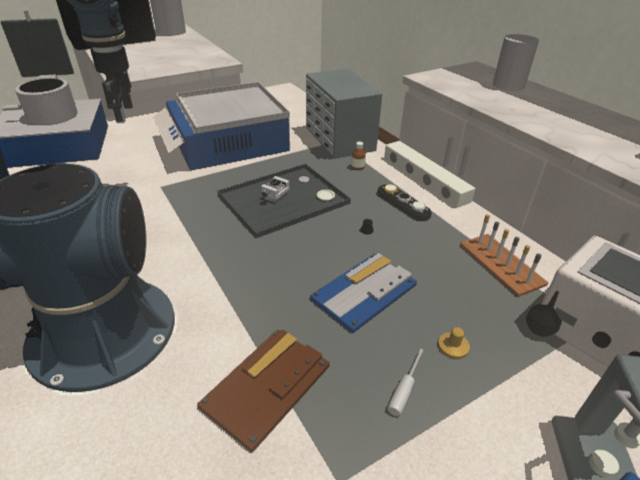

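The top picture shows the blue base centred near (382, 215), with its apron end lower at (391, 243). The vice is in the tray at (150, 213), with its knob at (161, 240). The brown base at (440, 365) is a look-alike.

```bash
python3 - <<'E'
from h import *
z=np.load('top.npz'); im,d=z['im'],z['d']; P=cloud('top',d)
r,g,b=[im[...,i].astype(int) for i in range(3)]
m=(b>r+50)&(b>g+25); m[:140]=0;m[290:]=0;m[:,:320]=0;m[:,450:]=0
v,u=np.nonzero(m); W=np.array([ray_z('top',(a,c),.016)[:2] for a,c in zip(u,v)],np.float32)
rc=cv2.minAreaRect(W); print('way rect',rc, 'median z',np.median(P[m][:,2]))
box=(P[...,2]>.034)&(P[...,0]>.45)&(P[...,0]<.62)&(P[...,1]>.2)&(P[...,1]<.34)
Q=P[box]; print(len(Q),Q.mean(0),cv2.minAreaRect(Q[:,:2].astype(np.float32)))
print('floor z', np.median(P[170:180,200:215,2]), 'bench',np.median(P[300:340,280:340,2]))
E
```

```text
way rect ((0.5201722383499146, -0.17133261263370514), (0.20802217721939087, 0.12879596650600433), 12.282975196838379) median z 0.01628157521384326
923 [0.51980104 0.27036593 0.04529148] ((0.5155854225158691, 0.2689516544342041), (0.08759346604347229, 0.04966845363378525), 27.071043014526367)
floor z 0.003567368427978004 bench 0.000856739302442691
```

>>> play_rows --pt "0.6 -0.3 0 0 0 0.05" --pt "1 -0.6 0 0 0 0.1" --pt "1 -0.6 0 0 0 0.15" --jaw 1

```text
time: 1.02
eef_pos: [0.3045, 0.3955, 0.25]
tool_rot: [[-0.998, -0.056, 0.0], [-0.056, 0.998, -0.0], [-0.0, -0.0, -1.0]]
contact_force: [-1.0, 0.1, -0.1]
opening: 1.004
grasp_force: 0.0
```

>>> play_rows --pt "0.6 -0.3 0 0 0 0.05" --pt "1 -0.6 0 0 0 0.1" --pt "1 -0.6 0 0 0 0.133"

```text
time: 1.4
eef_pos: [0.4044, 0.3353, 0.2497]
tool_rot: [[-0.89, -0.456, 0.0], [-0.456, 0.89, -0.001], [0.0, -0.001, -1.0]]
contact_force: [-0.5, 0.4, -0.7]
opening: 0.998
grasp_force: 0.0
```

>>> play_rows --pt "0.5 -0.3 0 0 0 0" --pt "0.9 -0.62 0 0 0 0" --pt "0.9 -0.62 -0.3 0 0 0" --pt "0.9 -0.62 -0.3 0 0 0"

```text
time: 1.9
eef_pos: [0.4912, 0.2745, 0.2183]
tool_rot: [[-0.89, -0.455, -0.003], [-0.455, 0.891, -0.002], [0.004, -0.0, -1.0]]
contact_force: [-0.4, -0.1, 0.1]
opening: 0.996
grasp_force: 0.0
```

```bash
python3 - <<'E'
from h import *
s=monitor.get_state(); print(s['time'],s['eef_pos'],s['tool_rot'].round(3),s['joints'],s['contact_force'])
im,d=eyes.camera('wrist'); np.savez('w1.npz',im=im,d=d); save('w1.png',im)
f,cx,cy,R,t=cam('wrist'); print('cam pos',-R.T@t, R.round(2))
P=cloud('wrist',d)
for n,z in [('vice_grip',.037),('foot_nose',.003),('knob_end',.037),('vice',.003)]:
    for r in place_of(n,'wrist')[:2]: print(n,round(r['conf'],2),r['xy'],ray_z('wrist',r['xy'],z).round(4))
b=(P[...,2]>.034)&(P[...,2]<.06)&(P[...,0]>.42)&(P[...,0]<.62)&(P[...,1]>.2)&(P[...,1]<.36)&(d>0)
Q=P[b]; print(len(Q),Q.min(0),Q.max(0),cv2.minAreaRect(Q[:,:2].astype(np.float32)))
E
```

```text
1.9 [0.49121663 0.2745055  0.21831134] [[-0.89  -0.455 -0.003]
 [-0.455  0.891 -0.002]
 [ 0.004 -0.    -1.   ]] [5.09551628e-01 3.53407413e-01 7.42596635e-02 1.29524785e+00
 8.31726306e-05 3.72040425e-02] [-0.35113835 -0.11726494  0.05243936]
cam pos [0.41635349 0.23497337 0.34425883] [[-0.46  0.89  0.  ]
 [ 0.84  0.43  0.33]
 [ 0.29  0.15 -0.95]]
vice_grip 0.87 [300.7, 248.5] [0.5278 0.273  0.037 ]
vice_grip 0.39 [12.3, 234.0] [0.635  0.0323 0.037 ]
knob_end 0.85 [297.7, 188.1] [0.4789 0.2464 0.037 ]
vice 0.98 [302.1, 237.0] [0.5291 0.2736 0.003 ]
3965 [0.47341762 0.2356816  0.0340266 ] [0.56391216 0.30827071 0.05109512] ((0.5153782963752747, 0.2670876979827881), (0.08675642311573029, 0.05009007826447487), 27.054603576660156)
```

View pics/w1.png

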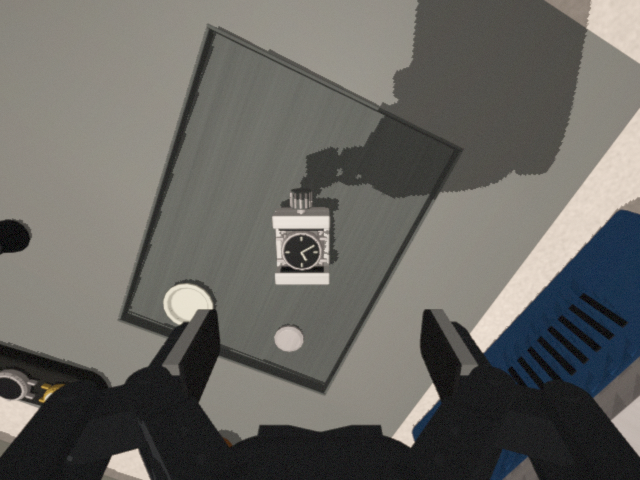

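The wrist picture shows the vice at (301, 248), square to the fingers. The dish at (188, 302) and case back at (289, 338) are clear of the finger paths.

>>> play_rows --pt "0.34 -0.03 -0.3 0 0 0" --pt "0.34 -0.03 -0.8 0 0 0" --pt "0.34 -0.03 -1 0 0 0"

```text
time: 2.52
eef_pos: [0.5251, 0.2722, 0.118]
tool_rot: [[-0.89, -0.456, -0.002], [-0.456, 0.89, -0.001], [0.002, -0.0, -1.0]]
contact_force: [0.0, -0.1, -0.2]
opening: 1.001
grasp_force: 0.0
```

>>> play_rows --pt "0 0 -0.3 0 0 0" --pt "0 0 -0.6 0 0 0" --pt "0 0 -0.82 0 0 0" --pt "0 0 -0.82 0 0 0" --pt "0 0 -0.82 0 0 0"

```text
time: 3.15
eef_pos: [0.5265, 0.2729, 0.0393]
tool_rot: [[-0.89, -0.456, 0.001], [-0.456, 0.89, 0.001], [-0.001, -0.0, -1.0]]
contact_force: [1.0, -0.5, 0.9]
opening: 1.001
grasp_force: 0.0
```

>>> play_rows --pt "0 0 0 0 0 0" --pt "0 0 0 0 0 0" --pt "0 0 0 0 0 0" --pt "0 0 0 0 0 0" --pt "0 0 0 0 0 0" --pt "0 0 0 0 0 0" --jaw 0 --squeeze 60

```text
time: 3.9
eef_pos: [0.5264, 0.2727, 0.0392]
tool_rot: [[-0.89, -0.456, 0.001], [-0.456, 0.89, 0.001], [-0.001, 0.0, -1.0]]
contact_force: [-3.4, -0.7, 12.4]
opening: 0.563
grasp_force: 59.9
```

>>> play_rows --pt "0 0 0.2 0 0 0" --pt "0 0 0.5 0 0 0" --pt "0 -0.2 0.8 0 0 0" --pt "0 -0.6 0.8 0 0 0" --pt "0 -1 0.8 0 0 0"

```text
time: 4.53
eef_pos: [0.5258, 0.1714, 0.1183]
tool_rot: [[-0.89, -0.456, 0.0], [-0.456, 0.89, 0.0], [-0.0, -0.0, -1.0]]
contact_force: [0.2, -1.0, -4.3]
opening: 0.554
grasp_force: 63.7
```

>>> play_rows --pt "-0.1 -0.5 0 0 0 -0.02" --pt "-0.2 -1 0 0 0 -0.04"

```text
time: 4.78
eef_pos: [0.5054, 0.071, 0.118]
tool_rot: [[-0.941, -0.339, -0.0], [-0.339, 0.941, -0.0], [0.0, -0.0, -1.0]]
contact_force: [0.5, -0.2, -3.9]
opening: 0.557
grasp_force: 63.7
```

>>> play_rows --pt "-0.2 -0.5 0 0 0 -0.02" --pt "-0.4 -1 0 0 0 -0.042" --pt "-0.4 -1 0 0 0 -0.042" --pt "-0.4 -1 0 0 0 -0.042" --pt "-0.4 -1 0 0 0 -0.042"

```text
time: 5.4
eef_pos: [0.4663, -0.0268, 0.118]
tool_rot: [[-0.976, -0.216, 0.0], [-0.216, 0.976, 0.0], [-0.0, 0.0, -1.0]]
contact_force: [0.1, -0.1, -3.9]
opening: 0.559
grasp_force: 63.8
```

```bash
python3 - <<'E'
from h import *
s=monitor.get_state(); p=s['eef_pos'];T=s['tool_rot']; print(s['time'],p,T.round(4),s['contact_force'],s['moment'],s['opening'])
im,d=eyes.camera('wrist'); np.savez('w2.npz',im=im,d=d); save('w2.png',im)
P=(cloud('wrist',d)-p)@T   # tool frame
b=(abs(P[...,0])<.09)&(abs(P[...,1])<.0235)&(P[...,2]>-.03)&(P[...,2]<.005)&(d>0)
Q=P[b]; print(len(Q),np.percentile(Q,[1,50,99],axis=0))
for lo in np.arange(-.02,.005,.002): 
    q=Q[(Q[:,2]>=lo)&(Q[:,2]<lo+.002)]; 
    if len(q)>20: print(lo.round(3),len(q),q.min(0).round(4),q.max(0).round(4))
for n in ['vice_grip','knob_end','vice']:
    for r in place_of(n,'wrist')[:1]: print(n,r['conf'],r['xy'], ((ray_z('wrist',r['xy'],p[2]-(.0362 if n=='vice' else 0.002))-p)@T).round(4))
im,d=eyes.camera('top'); np.savez('t2.npz',im=im,d=d)
for n,z in [('way_apron',.016),('way_mouth',.016),('way_inner',.016)]:
    for r in place_of(n,'top')[:2]: print(n,r['conf'],ray_z('top',r['xy'],z).round(4))
E
```

```text
5.4 [ 0.4663137  -0.02680311  0.11800366] [[-9.765e-01 -2.155e-01  1.000e-04]
 [-2.155e-01  9.765e-01  1.000e-04]
 [-1.000e-04  1.000e-04 -1.000e+00]] [ 0.07311381 -0.05765769 -3.87203669] [ 0.0480254  -0.01745832  0.00433846] 0.5585144606906608
20193 [[-0.02955256 -0.02272105 -0.02140579]
 [ 0.01210109 -0.00010006 -0.00684506]
 [ 0.05580542  0.02285595  0.0042101 ]]
-0.02 73 [-0.0109  0.0218 -0.02  ] [ 0.0124  0.0234 -0.018 ]
-0.018 70 [-0.0102  0.0217 -0.018 ] [ 0.012   0.0234 -0.016 ]
-0.016 74 [-0.011   0.0217 -0.016 ] [ 0.0123  0.0234 -0.014 ]
-0.014 69 [-0.0108  0.0219 -0.014 ] [ 0.0122  0.0235 -0.012 ]
-0.012 64 [-0.0079  0.0218 -0.012 ] [ 0.0122  0.0235 -0.01  ]
-0.01 2791 [-0.0291 -0.0228 -0.01  ] [ 0.0546  0.0234 -0.008 ]
-0.008 10488 [-0.0311 -0.0235 -0.008 ] [ 0.0559  0.0234 -0.006 ]
-0.006 2596 [-0.0314 -0.0234 -0.006 ] [ 0.0562  0.0234 -0.004 ]
-0.004 1564 [-0.021  -0.0235 -0.004 ] [ 0.0563  0.0234 -0.002 ]
-0.002 844 [-0.0207 -0.0235 -0.002 ] [ 0.0563  0.023  -0.    ]
-0.0 593 [-0.0202 -0.0235  0.    ] [0.0562 0.0234 0.002 ]
0.002 423 [-0.02   -0.0234  0.002 ] [0.0562 0.0234 0.004 ]
0.004 247 [-0.0199 -0.0234  0.004 ] [0.056  0.0232 0.005 ]
vice_grip 0.89 [318.8, 329.0] [ 0.0018 -0.002   0.002 ]
knob_end 0.57 [318.7, 202.6] [ 0.0552 -0.002   0.002 ]
vice 0.64 [319.7, 291.9] [ 0.0012 -0.0017  0.0362]
way_apron 0.81 [ 0.4647 -0.1832  0.016 ]
way_apron 0.7 [ 0.1733 -0.3047  0.016 ]
way_mouth 0.68 [ 0.5141 -0.1748  0.016 ]
way_mouth 0.56 [ 0.2181 -0.2875  0.016 ]
way_inner 0.94 [ 0.3259 -0.2353  0.016 ]
way_inner 0.72 [ 0.6267 -0.1485  0.016 ]
```

View pics/w2.png

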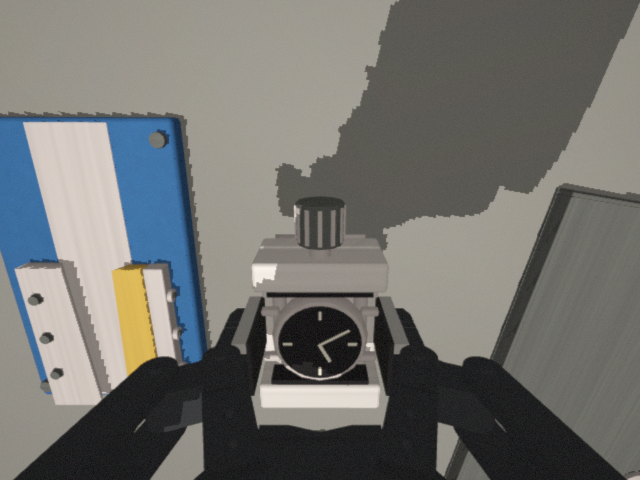

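The wrist picture shows the vice held straight, centred at column 320, with the knob at (320, 222). The base is at the left, its apron edge near row 117 and its two rails below. I shift sideways so that the whole plate width shows, then measure it.

>>> play_rows --pt "0 -0.3 0 0 0 0" --pt "-0.1 -0.5 0 0 0 0" --pt "-0.1 -0.5 0 0 0 0" --pt "-0.1 -0.5 0 0 0 0"

```text
time: 6.3
eef_pos: [0.4561, -0.0774, 0.118]
tool_rot: [[-0.977, -0.214, 0.0], [-0.214, 0.977, 0.0], [-0.0, 0.0, -1.0]]
contact_force: [0.4, 0.0, -3.4]
opening: 0.557
grasp_force: 63.9
```

```bash
python3 - <<'E'
from h import *
s=monitor.get_state(); p=s['eef_pos'];T=s['tool_rot']; print(s['time'],p)
im,d=eyes.camera('wrist'); np.savez('w3.npz',im=im,d=d); save('w3.png',im)
for n in ['way_apron','way_mouth','way_inner']:
    for r in place_of(n,'wrist')[:1]: print(n,r['conf'],r['xy'],ray_z('wrist',r['xy'],.016).round(4))
def fit(n,im,d):
    f,cx,cy,R,t=cam(n); C=-R.T@t
    P=cloud(n,d); v,u=np.mgrid[:480,:640]
    D=np.stack([(u-cx)/f,(v-cy)/f,np.ones_like(u,float)],-1)@R
    G=C+D*((.016-C[2])/D[...,2])[...,None]
    r,g,b=[im[...,i].astype(int) for i in range(3)]
    m=(b>r+50)&(b>g+20)&(abs(P[...,2]-.016)<.008)&(abs(G[...,0]-.52)<.16)&(abs(G[...,1]+.17)<.12)
    return G,m,P
G,m,P=fit('wrist',im,d)
print(m.sum())
c0=np.array([.5202,-.1713]);yaw=np.radians(12.28)
def toway(X): 
    q=X[...,:2]-c0; return np.stack([q[...,0]*np.cos(yaw)+q[...,1]*np.sin(yaw),-q[...,0]*np.sin(yaw)+q[...,1]*np.cos(yaw)],-1)
L=toway(G); 
for lo in np.arange(-.105,.1,.015):
    k=m&(L[...,0]>lo)&(L[...,0]<lo+.015)
    if k.sum()>30: print('x',lo.round(3),'y range',np.sort(L[...,1][k])[[3,-4]].round(4))
for lo in np.arange(-.06,.06,.015):
    k=m&(L[...,1]>lo)&(L[...,1]<lo+.015)
    if k.sum()>30: print('y',lo.round(3),'xmin',np.sort(L[...,0][k])[3].round(4))
# rails by height
LP=toway(P)
for lo in np.arange(-.01,.1,.02):
    k=(LP[...,0]>lo)&(LP[...,0]<lo+.02)&(abs(LP[...,1])<.065)&(abs(P[...,2]-.027)<.0025)&(d>0)
    y=np.sort(LP[...,1][k]); 
    if len(y)>50:
        g=np.argmax(np.diff(y)); print('rail x',lo.round(3),y[[3,g,g+1,-4]].round(4))
E
```

```text
6.3 [ 0.45612482 -0.07738354  0.11804733]
way_apron 0.64 [156.9, 224.1] [ 0.4632 -0.188   0.016 ]
way_mouth 0.85 [165.9, 290.5] [ 0.5115 -0.1784  0.016 ]
17218
x -0.105 y range [-0.0664  0.0621]
x -0.09 y range [-0.0665  0.0621]
x -0.075 y range [-0.0664  0.0621]
x -0.06 y range [-0.0664  0.0621]
x -0.045 y range [-0.0664  0.0614]
x -0.03 y range [-0.0664  0.056 ]
x -0.015 y range [-0.0663  0.0609]
x 0.0 y range [-0.0664  0.0496]
x 0.015 y range [-0.0663 -0.0588]
x 0.03 y range [-0.0663 -0.0588]
x 0.045 y range [-0.0662  0.0607]
x 0.06 y range [-0.0663  0.0587]
x 0.075 y range [-0.0661  0.0559]
x 0.09 y range [0.0534 0.0608]
y -0.06 xmin -0.106
y -0.045 xmin -0.106
y -0.03 xmin -0.106
y -0.015 xmin -0.106
y 0.0 xmin -0.1061
y 0.015 xmin -0.1061
y 0.03 xmin -0.1061
y 0.045 xmin -0.1061
rail x -0.01 [-0.0505 -0.0191  0.0126  0.0467]
rail x 0.01 [-0.0507 -0.0182  0.0112  0.0361]
rail x 0.03 [-0.0506 -0.0175  0.0105  0.0226]
rail x 0.05 [-0.0503 -0.0363 -0.0355 -0.0352]
```

View pics/w3.png

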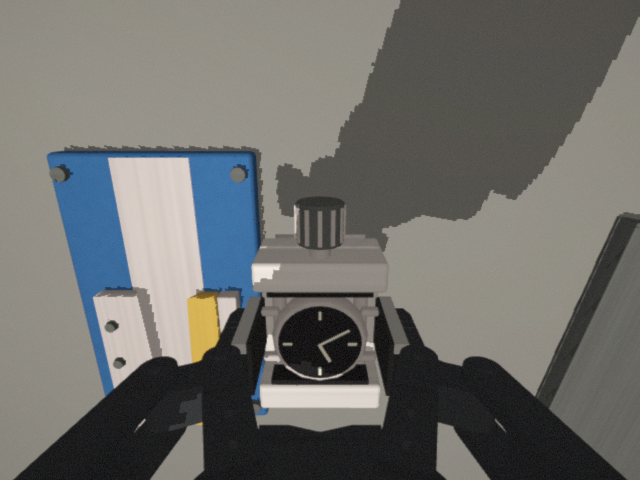

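The wrist picture shows the whole base at columns 50–258, rails from row 292, gib at (203, 325). I set the vice on the apron in line with the way.

>>> play_rows --pt "0.02 -0.5 -0.1 0 0 0" --pt "0.02 -1 -0.3 0 0 0" --pt "0.02 -1 -0.3 0 0 0"

```text
time: 6.88
eef_pos: [0.4572, -0.1797, 0.0867]
tool_rot: [[-0.977, -0.211, -0.002], [-0.211, 0.977, 0.0], [0.002, 0.0, -1.0]]
contact_force: [0.4, 0.7, -3.9]
opening: 0.554
grasp_force: 64.4
```

>>> play_rows --pt "0 -0.1 -0.1 0 0 0" --pt "0 -0.1 -0.25 0 0 0" --pt "0 -0.1 -0.32 0 0 0" --pt "0 -0.1 -0.34 0 0 0" --pt "0 -0.1 -0.345 0 0 0" --pt "0 -0.1 -0.345 0 0 0"

```text
time: 7.62
eef_pos: [0.4582, -0.1876, 0.0538]
tool_rot: [[-0.977, -0.214, 0.001], [-0.214, 0.977, -0.0], [-0.0, -0.0, -1.0]]
contact_force: [0.7, 0.2, -4.1]
opening: 0.556
grasp_force: 64.3
```

>>> play_rows --pt "0 0 -0.005 0 0 0" --pt "0 0 -0.01 0 0 0" --pt "0 0 -0.01 0 0 0" --pt "0 0 -0.01 0 0 0"

```text
time: 8.12
eef_pos: [0.4579, -0.1876, 0.0525]
tool_rot: [[-0.977, -0.214, -0.0], [-0.214, 0.977, -0.0], [0.0, -0.0, -1.0]]
contact_force: [0.0, 0.5, -3.7]
opening: 0.558
grasp_force: 64.3
```

>>> play_rows --pt "0 0 -0.005 0 0 0" --pt "0 0 -0.005 0 0 0" --pt "0 0 -0.005 0 0 0"

```text
time: 8.5
eef_pos: [0.4581, -0.1877, 0.0523]
tool_rot: [[-0.977, -0.214, 0.0], [-0.214, 0.977, -0.0], [-0.0, -0.0, -1.0]]
contact_force: [-3.6, 1.7, 5.7]
opening: 0.553
grasp_force: 65.5
```

>>> play_rows --pt "0 0 -0.005 0 0 0" --pt "0 0 -0.005 0 0 0" --pt "0 0 -0.005 0 0 0"

```text
time: 8.88
eef_pos: [0.4582, -0.1877, 0.0523]
tool_rot: [[-0.977, -0.214, 0.001], [-0.214, 0.977, -0.0], [-0.001, -0.001, -1.0]]
contact_force: [-7.1, 2.1, 14.4]
opening: 0.556
grasp_force: 66.6
```

>>> play_rows --pt "0 0 0.006 0 0 0" --pt "0.05 0.01 0.006 0 0 0" --pt "0.1 0.02 0.006 0 0 0" --pt "0.15 0.03 0.006 0 0 0" --pt "0.2 0.043 0.006 0 0 0" --pt "0.25 0.054 0.006 0 0 0" --pt "0.29 0.063 0.006 0 0 0" --pt "0.29 0.063 0.006 0 0 0"

```text
time: 9.88
eef_pos: [0.488, -0.1813, 0.0523]
tool_rot: [[-0.977, -0.214, 0.001], [-0.214, 0.977, -0.0], [-0.001, -0.001, -1.0]]
contact_force: [0.6, 0.3, 4.4]
opening: 0.56
grasp_force: 65.3
```

>>> play_rows --pt "0.05 0.011 0 0 0 0" --pt "0.1 0.022 0 0 0 0" --pt "0.15 0.033 0 0 0 0" --pt "0.2 0.044 0 0 0 0" --pt "0.2 0.044 0 0 0 0"

```text
time: 10.5
eef_pos: [0.508, -0.1769, 0.0523]
tool_rot: [[-0.977, -0.214, 0.001], [-0.214, 0.977, -0.0], [-0.001, -0.0, -1.0]]
contact_force: [1.3, -0.1, 5.1]
opening: 0.556
grasp_force: 65.3
```

```bash
python3 - <<'E'
from h import *
im,d=eyes.camera('wrist'); save('w4.png',im)
im2,d2=eyes.camera('top'); save('t4.png',cv2.resize(im2[140:300,310:450],None,fx=4,fy=3.6))
E
```

```text
(no output)
```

View pics/w4.png

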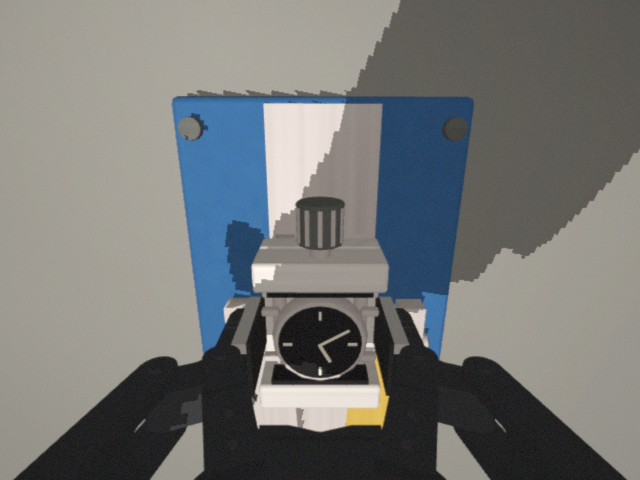

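The wrist picture shows the vice centred in the way, at column 320 between strip edges 265 and 381, with the nose between the rails. I slide on, watching the force.

>>> play_rows --pt "0.05 0.011 0 0 0 0" --pt "0.1 0.022 0 0 0 0" --pt "0.15 0.033 0 0 0 0" --pt "0.2 0.044 0 0 0 0" --pt "0.2 0.044 0 0 0 0"

```text
time: 11.22
eef_pos: [0.5276, -0.1725, 0.0523]
tool_rot: [[-0.977, -0.214, 0.001], [-0.214, 0.977, -0.0], [-0.001, -0.0, -1.0]]
contact_force: [1.2, -0.2, 6.4]
opening: 0.558
grasp_force: 65.5
```

>>> play_rows --pt "0 0 0 0 0 0" --pt "0 0 0 0 0 0" --pt "0 0 0 0 0 0" --pt "0 0 0 0 0 0" --pt "0 0 0.2 0 0 0" --pt "0 0 0.6 0 0 0" --pt "-0.4 -0.087 0.65 0 0 0" --pt "-0.86 -0.187 0.65 0 0 0" --pt "-0.86 -0.187 0.65 0 0 0" --jaw 0.9

```text
time: 12.35
eef_pos: [0.4384, -0.1915, 0.1173]
tool_rot: [[-0.977, -0.212, -0.001], [-0.212, 0.977, 0.0], [0.001, 0.0, -1.0]]
contact_force: [0.6, -0.0, -0.1]
opening: 0.901
grasp_force: 0.0
```

>>> play_rows --pt "0 0 0 0 0 0" --pt "0 0 0 0 0 0" --pt "0 0 0 0 0 0" --pt "0 0 0 0 0 0" --pt "0 0 0 0 0 0" --pt "0 0 0 0 0 0" --jaw 0

```text
time: 13.1
eef_pos: [0.441, -0.1912, 0.1171]
tool_rot: [[-0.977, -0.214, -0.0], [-0.214, 0.977, 0.0], [0.0, 0.0, -1.0]]
contact_force: [-0.4, -0.2, 0.9]
opening: -0.0
grasp_force: 0.0
```

```bash
python3 - <<'E'
from h import *
s=monitor.get_state(); p=s['eef_pos'];T=s['tool_rot']; print(s['time'],p,s['contact_force'],s['opening'])
im,d=eyes.camera('wrist'); save('w5.png',im)
c0=np.array([.5198,-.1742]);yaw=np.radians(12.28)
def toway(X): 
    q=X[...,:2]-c0; return np.stack([q[...,0]*np.cos(yaw)+q[...,1]*np.sin(yaw),-q[...,0]*np.sin(yaw)+q[...,1]*np.cos(yaw)],-1)
P=cloud('wrist',d); L=toway(P); print('tcp way',toway(p))
for n in ['vice_grip','knob_end']:
    for r in place_of(n,'wrist')[:1]: print(n,r['conf'],r['xy'],toway(ray_z('wrist',r['xy'],.05)).round(4))
E
```

```text
13.1 [ 0.44097828 -0.19118635  0.11706673] [-0.43357465 -0.17248113  0.89422124] -0.0003273611467973085
tcp way [-0.08063109  0.00016684]
vice_grip 0.96 [316.8, 388.4] [ 0.0066 -0.0033]
```

View pics/w5.png

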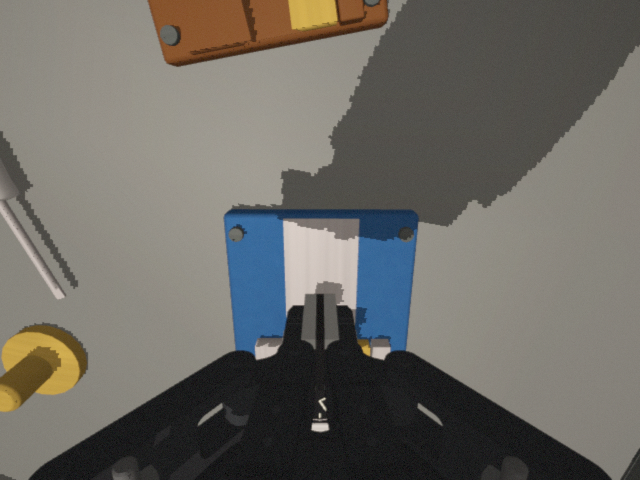

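The wrist picture shows the vice released and straight in the way, with the shut fingers behind it at (320, 315). I lower to knob height and advance by feel.

>>> play_rows --pt "0 0 -0.3 0 0 0" --pt "0 0 -0.58 0 0 0" --pt "0 0 -0.59 0 0 0" --pt "0 0 -0.59 0 0 0" --squeeze 40

```text
time: 13.75
eef_pos: [0.4413, -0.1914, 0.059]
tool_rot: [[-0.977, -0.214, 0.001], [-0.214, 0.977, -0.0], [-0.001, -0.0, -1.0]]
contact_force: [0.1, 0.1, 0.4]
opening: -0.002
grasp_force: 0.0
```

>>> play_rows --pt "0.05 0.011 0 0 0 0" --pt "0.1 0.021 0 0 0 0" --pt "0.14 0.03 0 0 0 0" --pt "0.18 0.039 0 0 0 0" --pt "0.22 0.048 0 0 0 0" --pt "0.26 0.056 0 0 0 0" --pt "0.3 0.065 0 0 0 0" --pt "0.3 0.065 0 0 0 0"

```text
time: 14.75
eef_pos: [0.4713, -0.1846, 0.0581]
tool_rot: [[-0.977, -0.214, 0.0], [-0.214, 0.977, 0.0], [-0.0, 0.0, -1.0]]
contact_force: [-0.4, 0.2, -0.1]
opening: 0.001
grasp_force: 0.0
```

>>> play_rows --pt "0.03 0.0065 0 0 0 0" --pt "0.06 0.013 0 0 0 0" --pt "0.09 0.02 0 0 0 0" --pt "0.12 0.026 0 0 0 0" --pt "0.12 0.026 0 0 0 0"

```text
time: 15.38
eef_pos: [0.4833, -0.1821, 0.0581]
tool_rot: [[-0.977, -0.214, 0.0], [-0.214, 0.977, -0.0], [-0.0, -0.0, -1.0]]
contact_force: [0.2, -0.0, 0.4]
opening: -0.003
grasp_force: 0.0
```

>>> play_rows --pt "0.01 0.002 0 0 0 0" --pt "0.02 0.0044 0 0 0 0" --pt "0.03 0.0065 0 0 0 0" --pt "0.03 0.0065 0 0 0 0"

```text
time: 15.88
eef_pos: [0.4861, -0.1815, 0.0581]
tool_rot: [[-0.977, -0.214, 0.0], [-0.214, 0.977, 0.0], [-0.0, -0.0, -1.0]]
contact_force: [-0.6, -1.1, 0.4]
opening: 0.0
grasp_force: 0.3
```

```bash
python3 - <<'E'
from h import *
s=monitor.get_state(); p=s['eef_pos']; print(s['time'],p,s['contact_force'])
c0=np.array([.5198,-.1742]);yaw=np.radians(12.28)
def toway(X): 
    q=X[...,:2]-c0; return np.stack([q[...,0]*np.cos(yaw)+q[...,1]*np.sin(yaw),-q[...,0]*np.sin(yaw)+q[...,1]*np.cos(yaw)],-1)
im,d=eyes.camera('wrist');im2,d2=eyes.camera('top')
print('tcp way',toway(p))
for c in ['wrist','top']:
  for n in ['vice_grip','knob_end']:
    for r in place_of(n,c)[:1]: print(c,n,r['conf'],r['xy'],toway(ray_z(c,r['xy'],.05)).round(4))
E
```

```text
15.875 [ 0.48605956 -0.18146851  0.05811007] [-0.56124038 -1.14230177  0.43785739]
tcp way [-3.45143875e-02  7.40298609e-05]
wrist vice_grip 0.8 [314.8, 439.0] [ 0.0305 -0.0039]
wrist knob_end 0.59 [319.8, 248.7] [-0.0693 -0.0015]
top vice_grip 0.82 [383.2, 195.2] [ 0.0349 -0.0029]
top knob_end 0.68 [191.9, 154.3] [0.1928 0.33  ]
```

>>> play_rows --pt "0.01 0.002 0 0 0 0" --pt "0.02 0.0044 0 0 0 0" --pt "0.03 0.0065 0 0 0 0" --pt "0.03 0.0065 0 0 0 0"

```text
time: 16.68
eef_pos: [0.4891, -0.1808, 0.0581]
tool_rot: [[-0.977, -0.214, 0.0], [-0.214, 0.977, 0.0], [-0.0, -0.0, -1.0]]
contact_force: [-1.2, -0.1, 0.9]
opening: 0.002
grasp_force: 0.2
```

>>> play_rows --pt "0.01 0.002 0 0 0 0" --pt "0.02 0.0044 0 0 0 0" --pt "0.03 0.0065 0 0 0 0" --pt "0.03 0.0065 0 0 0 0"

```text
time: 17.18
eef_pos: [0.4921, -0.1801, 0.0581]
tool_rot: [[-0.977, -0.214, 0.0], [-0.214, 0.977, 0.0], [-0.0, 0.0, -1.0]]
contact_force: [-0.5, -0.5, 0.6]
opening: -0.003
grasp_force: 0.1
```

>>> play_rows --pt "0.01 0.002 0 0 0 0" --pt "0.02 0.0044 0 0 0 0" --pt "0.03 0.0065 0 0 0 0" --pt "0.03 0.0065 0 0 0 0"

```text
time: 17.68
eef_pos: [0.4951, -0.1795, 0.0581]
tool_rot: [[-0.977, -0.214, 0.0], [-0.214, 0.977, 0.0], [-0.0, 0.0, -1.0]]
contact_force: [-0.3, -0.3, -0.1]
opening: 0.0
grasp_force: 0.3
```

>>> play_rows --pt "0.01 0.002 0 0 0 0" --pt "0.02 0.0044 0 0 0 0" --pt "0.03 0.0065 0 0 0 0" --pt "0.03 0.0065 0 0 0 0"

```text
time: 18.18
eef_pos: [0.498, -0.1788, 0.0581]
tool_rot: [[-0.977, -0.214, 0.0], [-0.214, 0.977, 0.0], [-0.0, 0.0, -1.0]]
contact_force: [-1.2, 1.3, 1.0]
opening: -0.005
grasp_force: 0.5
```

>>> play_rows --pt "0.01 0.002 0 0 0 0" --pt "0.02 0.0044 0 0 0 0" --pt "0.03 0.0065 0 0 0 0" --pt "0.03 0.0065 0 0 0 0"

```text
time: 18.68
eef_pos: [0.5011, -0.1782, 0.0581]
tool_rot: [[-0.977, -0.214, 0.0], [-0.214, 0.977, 0.0], [-0.0, 0.0, -1.0]]
contact_force: [-1.5, 1.3, -0.4]
opening: 0.0
grasp_force: 0.6
```

>>> play_rows --pt "0.01 0.002 0 0 0 0" --pt "0.02 0.0044 0 0 0 0" --pt "0.03 0.0065 0 0 0 0" --pt "0.03 0.0065 0 0 0 0"

```text
time: 19.18
eef_pos: [0.504, -0.1775, 0.0581]
tool_rot: [[-0.977, -0.214, 0.0], [-0.214, 0.977, 0.0], [-0.0, 0.0, -1.0]]
contact_force: [-3.6, 1.7, 1.1]
opening: 0.001
grasp_force: 1.1
```

>>> play_rows --pt "0.005 0.001 0 0 0 0" --pt "0.01 0.002 0 0 0 0" --pt "0.01 0.002 0 0 0 0"

```text
time: 19.55
eef_pos: [0.5049, -0.1773, 0.0581]
tool_rot: [[-0.977, -0.214, -0.0], [-0.214, 0.977, 0.0], [0.0, 0.0, -1.0]]
contact_force: [-4.7, 1.9, 0.4]
opening: 0.005
grasp_force: 1.6
```

>>> play_rows --pt "0.005 0.001 0 0 0 0" --pt "0.01 0.002 0 0 0 0" --pt "0.01 0.002 0 0 0 0"

```text
time: 19.92
eef_pos: [0.5059, -0.1771, 0.0581]
tool_rot: [[-0.977, -0.214, -0.0], [-0.214, 0.977, 0.0], [0.0, 0.0, -1.0]]
contact_force: [-3.7, 1.3, 0.7]
opening: 0.005
grasp_force: 1.9
```

>>> play_rows --pt "0.005 0.001 0 0 0 0" --pt "0.01 0.002 0 0 0 0" --pt "0.015 0.003 0 0 0 0" --pt "0.015 0.003 0 0 0 0"

```text
time: 20.42
eef_pos: [0.5072, -0.1768, 0.058]
tool_rot: [[-0.977, -0.214, -0.0], [-0.214, 0.977, 0.0], [0.0, 0.0, -1.0]]
contact_force: [-5.1, 2.8, 2.1]
opening: -0.001
grasp_force: 2.5
```

>>> play_rows --pt "0.005 0.001 0 0 0 0" --pt "0.01 0.002 0 0 0 0" --pt "0.015 0.003 0 0 0 0" --pt "0.015 0.003 0 0 0 0"

```text
time: 20.92
eef_pos: [0.5084, -0.1764, 0.058]
tool_rot: [[-0.977, -0.214, -0.001], [-0.214, 0.977, 0.0], [0.001, 0.0, -1.0]]
contact_force: [-7.9, 3.3, 4.0]
opening: 0.001
grasp_force: 3.6
```

>>> play_rows --pt "0.005 0.004 0 0 0 0" --pt "0.009 0.006 0 0 0 0" --pt "0.009 0.006 0 0 0 0"

```text
time: 21.3
eef_pos: [0.5092, -0.176, 0.058]
tool_rot: [[-0.977, -0.214, -0.001], [-0.214, 0.977, -0.0], [0.001, -0.0, -1.0]]
contact_force: [-8.6, -0.6, 3.9]
opening: 0.0
grasp_force: 4.1
```

Side load is gone; about 8.5 N axial now.

>>> play_rows --pt "0.005 0.0015 0 0 0 0" --pt "0.01 0.003 0 0 0 0" --pt "0.01 0.003 0 0 0 0"

```text
time: 21.68
eef_pos: [0.5098, -0.1759, 0.058]
tool_rot: [[-0.977, -0.214, -0.002], [-0.214, 0.977, -0.001], [0.002, -0.0, -1.0]]
contact_force: [-12.4, 0.0, 6.3]
opening: -0.001
grasp_force: 5.8
```

>>> play_rows --pt "0.004 0.001 0 0 0 0" --pt "0.008 0.002 0 0 0 0" --pt "0.008 0.002 0 0 0 0" --pt "0.008 0.002 0 0 0 0"

```text
time: 22.18
eef_pos: [0.5103, -0.1758, 0.058]
tool_rot: [[-0.977, -0.213, -0.003], [-0.213, 0.977, -0.001], [0.003, -0.0, -1.0]]
contact_force: [-15.0, -1.3, 8.9]
opening: -0.003
grasp_force: 7.3
```

>>> play_rows --pt "0.003 0.001 0 0 0 0" --pt "0.005 0.001 0 0 0 0" --pt "0.005 0.001 0 0 0 0" --pt "0.005 0.001 0 0 0 0"

```text
time: 22.68
eef_pos: [0.5105, -0.1757, 0.058]
tool_rot: [[-0.977, -0.213, -0.003], [-0.213, 0.977, -0.001], [0.003, -0.0, -1.0]]
contact_force: [-16.1, -1.2, 11.8]
opening: -0.003
grasp_force: 8.4
```

About 16 N axial. I back straight off and check.

>>> play_rows --pt "-0.05 -0.011 0 0 0 0" --pt "-0.2 -0.043 0 0 0 0" --pt "-0.4 -0.086 0 0 0 0" --pt "-0.8 -0.172 0.3 0 0 0" --pt "-0.8 -0.172 0.7 0 0 0" --pt "-0.8 -0.172 0.7 0 0 0" --pt "-0.8 -0.172 0.7 0 0 0"

```text
time: 23.55
eef_pos: [0.4319, -0.1926, 0.1278]
tool_rot: [[-0.977, -0.214, 0.0], [-0.214, 0.977, -0.0], [-0.0, -0.0, -1.0]]
contact_force: [0.3, -0.7, -1.0]
opening: -0.001
grasp_force: 0.0
```

```bash
python3 - <<'E'
from h import *
s=monitor.get_state(); p=s['eef_pos']; print(s['time'],p,s['contact_force'])
c0=np.array([.5198,-.1742]);yaw=np.radians(12.28)
def toway(X): 
    q=X[...,:2]-c0; return np.stack([q[...,0]*np.cos(yaw)+q[...,1]*np.sin(yaw),-q[...,0]*np.sin(yaw)+q[...,1]*np.cos(yaw)],-1)
im,d=eyes.camera('top'); save('t6.png',cv2.resize(im[140:300,290:450],None,fx=3.6,fy=3.6))
P=cloud('top',d); L=toway(P)
for r in place_of('vice_grip','top')[:1]: print(r['conf'],toway(ray_z('top',r['xy'],.05)).round(4))
k=(P[...,2]>.046)&(P[...,2]<.07)&(abs(L[...,1])<.04)&(abs(L[...,0]-.03)<.08)
print(k.sum(),np.median(P[k][:,2]),cv2.minAreaRect(L[k].astype(np.float32)))
E
```

```text
23.55 [ 0.43189861 -0.19263036  0.12778563] [ 0.28909576 -0.67159489 -1.04720256]
0.56 [0.0578 0.0044]
908 0.05887491948055883 ((0.04526913911104202, 0.0021484289318323135), (0.050706129521131516, 0.08758242428302765), 89.9136962890625)
```

View pics/t6.png

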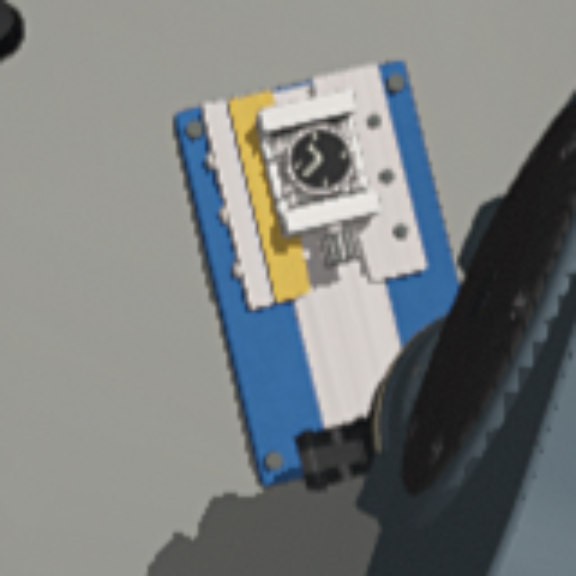

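The picture shows the vice straight between the rails, at crop pixel (318, 165), and the gripper well clear. By depth it sits near x = +56 mm, square to the way.

```bash
python3 -c "
from h import *
print(ticket.sign_off())"
```

```text
the job is handed in; nothing more can be done
None
```

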